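# Press a badge with the guarded pedal of a bench press

## Task

Press the badge that lies in the bench press: push the die tray, the one with the upright knob, all the way in under the press head, then press the guarded spring pedal right down to its stop, hold it down for about a second and let it come back up. Then draw the tray all the way back out to its front stop and let go of it. Never work the pedal unless the tray is fully in, and leave the other things on the bench where they stand.

Things in the scene. Friction and masses are not known exactly. Their poses are not given: they have to be found in the camera images.
- press: Grey badge press fixed at the left or right. Origin on the bench, on the guide's centre line; x runs along the guide away from the robot, to the head. Bed x -100 to 200 mm, 110 wide, 20 high; rails at y = ±48, tops 38 high. Portal over the bed at x 122 to 178, 180 wide: beam z 110 to 160, round head up to 247; its ram (x = 150) comes down as the pedal is pressed.
- tray (a joint): Slide of the aluminium die tray (150 x 80 mm) along the press x axis, in m: 0 = drawn fully out to the front stop (towards the robot), 0.11 = fully in, die under the ram. It starts part way, stays where it is left and takes about 3 N to slide.
- tray_knob (a point): Grip point on the axis of the tray's upright black round knob (28 mm diameter, 50 mm high), 14 mm below its top; the point is 70 mm above the bench, the tray's upper side 34 mm. It is at press x = -65 mm + the slide value, y = 0; axes as the press.
- tray_die (a point): Middle of the top of the round steel die (68 mm diameter, 26 mm high) on the tray, 105 mm ahead of the knob; 60 mm above the bench.
- pedal_unit: Guarded pedal fixed on the other side. Origin on the bench; x points from the robot into the guard. Base 170x160x8 mm. Cheeks at y = ±70 (134 apart inside, x -38 to 92, 154 high) carry a roof of 8 mm rods across y, 21 mm gaps, z 146 to 154, first rod x -38 to -30. The tread juts out only 4 to 8 mm before the roof: a tool held upright strikes the roof; tilt it, fingers pointing down and inwards.
- pedal (a joint): Hinge of the pedal, rad: 0 = up (sprung), 0.22 = down on its stop. The hinge line lies across y at x = 65, z = 30 mm of pedal_unit. About 6 N at the front edge starts it and 12 N holds it down.
- pedal_edge (a point): Middle of the upper front edge of the aluminium tread plate (113 x 104 x 8 mm, the front edge towards the robot is the high one). Up: at x = -42, z = 58 mm of pedal_unit; down: x = -46, z = 34 mm. The tread slopes down from it to the hinge, 111 mm behind. Its axes turn with the pedal.
- round_die: Bystander: loose spare round aluminium die, 66 mm diameter, 46 mm high, between press and pedal; origin at its underside.
- bottle: Bystander: drinks bottle with a yellow cap, 64 mm diameter, 190 mm high, at the left; origin at its underside.
- pin_tin: Bystander: round steel tin with a dark lid, 88 mm diameter, 52 mm high, at the right; origin at its underside.

How it is judged:
On the way, in this order (a step that is already met when the one before it is completed fails the run):
1. the tray is fully in under the press head (within 5 mm of its end) (value of joint tray above 0.105 m), for 0.2 s.
2. the pedal is held down on its stop (within 0.02 rad) for half a second, the tray fully in (value of joint pedal above 0.2 rad and value of joint tray above 0.105 m), for 0.5 s.
At the end, for the whole second after the job is handed in: The tray is drawn out to within 6 mm of its front stop and the pedal is back up (within 0.02 rad) (value of joint tray below 0.006 m and value of joint pedal below 0.02 rad); the robot touches nothing.
It fails at once if the pedal is worked (more than 0.06 rad) while the tray is more than 10 mm short of fully in (value of joint pedal above 0.06 rad and value of joint tray below 0.1 m).
It fails at once if the spare die, the bottle or the tin is moved by more than 20 mm (distance of any of round_die, bottle, pin_tin from where it was at the start of the episode above 0.02 m).
It also fails if it takes over 67 s, if anything falls off the work surface, if the arm or the gripper's body presses on something with over 40 N, if the wrist force passes 120 N, or if a joint passes its speed limit or range.

## Robot

A 6-joint arm with a two-finger parallel gripper is mounted at the origin on the work surface. World frame = base frame: x ahead of the robot, y to its left, z up, the work surface at z = 0. Lengths are in m, angles in rad, forces in N, time in s.
With the tool pointing down it reaches from about 0.325 to 0.925 m from the base axis. Payload 3.1 kg.
Tool frame: the origin (TCP) lies on the centre line of the jaws, within the pads' length; the fingertips stand 11 mm ahead of it and the grasp point (between the pads) lies 8 mm behind it (r.nose_length is the distance from the TCP to the fingertips, in m); z points along the fingers, y is the line along which they close (so a half turn about z gives the same grasp; the last joint's range is limited). The gripper opens to 85 mm and grips with 20 to 120 N. Pads are 22 mm wide; open, the fingers measure 114 mm over their backs; the gripper's body (76 mm by 85 mm) begins 54 mm behind the grasp point. The pads swing forward as they close: fully open they stand 13 mm farther back than shut.
Start: joints at [1.097, 0.217, 1.613, -0, 1.311, -0.112], TCP at [0.221, 0.585, 0.211] pointing down, gripper open.
Joint ranges: [-2.75, 2.75], [-0.78, 2.1], [0.31, 2.55], [-1.13, 4.27], [0.13, 2.63], [-2.58, 2.58]. Speed limits (rad/s): [2.79, 2.79, 3.14, 3.14, 3.14, 3.14].

## Interface

Orientations are given as a unit quaternion [x, y, z, w].
In Python, from workcell import r gives the robot as it stands. The module is installed in compiled form; this text tells all that it offers.
- The arm moves only by the shell command python3 -m crank 'ROWS' [FORCE]. ROWS is JSON, a list of rows, each an object with "linear": the shift along the world's x, y, z scaled (see below), a list of three; "dr": the turn, a rotation vector about the world's x, y, z scaled (see below), a list of three; "gripper": the closure, from 0 (fully open) to 1 (shut). In form: [{"linear": [x, y, z], "dr": [wx, wy, wz], "gripper": gripper}, ...]. A call has exactly 8 rows; each row shifts and turns the commanded pose from where the row before left it; what a row does not reach is not made up. The controller multiplies each number of a shift by 0.2 m and each number of a turn by 1.5 rad. A row lasts 1/12 s, in which the tool goes at most 41.7 mm and 7.16 degrees, less where a joint would pass 70% of its speed; a pose out of reach is approached as far as the arm can. A call with a number of a shift or a turn outside -1 to 1 is refused whole. A call with a gripper value outside its range is refused whole. The fingers move at their own pace and stop on an object; FORCE is the grip in N (left out, the last holds). Time passes only in rows, so rows that do not move let the fingers close, or fill a call up. It gives the time, the measured TCP pose, the force, the opening and the grip force at its end, in the units of the state.
- r.get_state(): the state, without advancing time (a new reading comes with each control period).
- r.grab_frame(name): name is "scene" or "top"; returns a dict with "pixels" (384x512x3 uint8, blue, green, red), "fx", "fy", "cx", "cy" (pixels), "world_from_camera" (4x4, takes a point from camera to world coordinates). Camera axes: x right, y down, z forward; pixel columns grow to the right and rows downward; lengths in m; the calibration is good to about 2 mm. A picture is of the moment at which its call begins. There is no depth.
- r.finish_job(): hands the job in; it is judged then, once.
The state is a dict: "clock": time; "joints": joint angles; "joint_velocities": joint speeds; "effort": joint torques, N m; "tool_pos": TCP position; "orientation": TCP orientation; "contact_force": force on the tool from outside, world axes, zero at the start; "moment": the same for the moment, N m; "width": opening from 0.0 (shut) to 1.0 (fully open); "grasp_force": force on a finger pad.
Only numpy, scipy, OpenCV 4.12 (cv2) and the standard library are available. Lean on these libraries where they do the work, as an engineer would, in place of code of your own. Each camera call takes 0.05 s, during which the arm holds its last target. There are 200 camera calls.

## Working session

There is one attempt and no reset: what is moved stays moved. The work goes in short steps, Python scripts to look and compute and a shell command to move; the robot and the scene stay as the last step left them, time stands still between calls to the robot, and variables do not carry over. Pictures are saved under pics/ and viewed, at most 10 in all, crops included, and the job is handed in when it is done.

```bash
mkdir -p pics; cat > h.py <<'E'
import numpy as np, cv2
from workcell import r
def ray(f,u,v,z):
    T=np.array(f["world_from_camera"]);d=T[:3,:3]@np.array([(u-f["cx"])/f["fx"],(v-f["cy"])/f["fy"],1]);o=T[:3,3]
    return o+d*(z-o[2])/d[2]
def proj(f,p):
    T=np.linalg.inv(np.array(f["world_from_camera"]));c=T[:3,:3]@np.array(p)+T[:3,3]
    return np.array([f["fx"]*c[0]/c[2]+f["cx"],f["fy"]*c[1]/c[2]+f["cy"]])
E
python3 - <<'E'
from h import *
import pickle
for n in("top","scene"):
    f=r.grab_frame(n);pickle.dump(f,open(n+".pkl","wb"));cv2.imwrite(f"pics/{n}0.png",f["pixels"]);print(n,f["fx"],np.round(f["world_from_camera"],3).tolist())
s=r.get_state();print(s)
E
```

```text
top 430.09430261822155 [[-0.025, -0.997, 0.066, 0.49], [-0.999, 0.026, 0.019, -0.014], [-0.02, -0.066, -0.998, 1.448], [0.0, 0.0, 0.0, 1.0]]
scene 372.69079178672644 [[0.882, 0.343, -0.321, 1.008], [0.47, -0.637, 0.611, -0.8], [0.005, -0.69, -0.724, 1.049], [0.0, 0.0, 0.0, 1.0]]
{'clock': 0.1, 'joints': array([ 1.09680844e+00,  2.17719774e-01,  1.61480868e+00,  8.83271893e-06,
        1.31128438e+00, -1.12205970e-01]), 'joint_velocities': array([ 0.0017678 , -0.00167577, -0.00410616,  0.00129973,  0.00059659,
       -0.00061753]), 'effort': array([-8.19683064e-04, -3.98079622e+01, -3.04968953e+01, -1.84291735e-04,
        4.22146564e-03, -1.59635096e-05]), 'tool_pos': array([0.22083011, 0.58384143, 0.20955514]), 'orientation': array([ 1.79907074e-01,  9.83682984e-01, -1.06151563e-03, -3.24810651e-04]), 'contact_force': array([-0.29941006, -0.05901884, -0.10417391]), 'moment': array([-0.04813686,  0.00356842,  0.01777915]), 'grasp_force': 0.0, 'width': 1.0011834686860468}
```

View pics/top0.png

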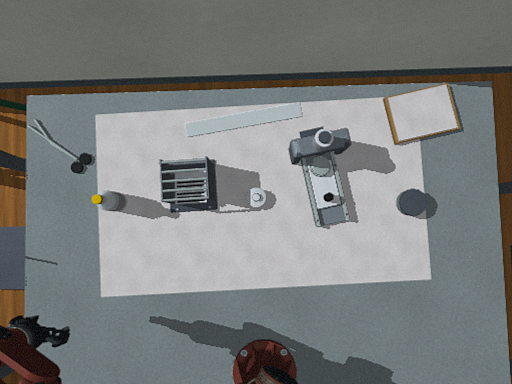

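View pics/scene0.png

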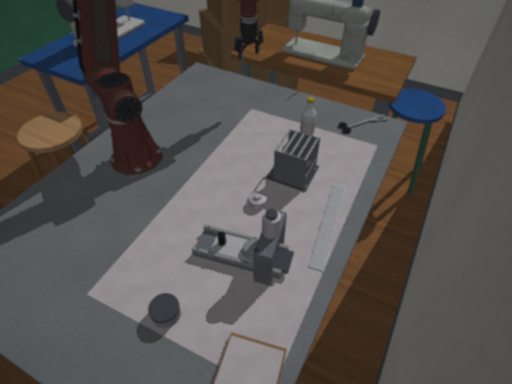

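The top view shows the press at about (325,175) with its knob at (328,197), the pedal guard at (188,185), the spare die at (257,198), the bottle at (105,200) and the tin at (411,203). Next, an enlarged crop of the press and pedal for edge measurements.

```bash
python3 - <<'E'
from h import *
import pickle
f=pickle.load(open("top.pkl","rb"));g=pickle.load(open("scene.pkl","rb"))
a=f["pixels"]
A=cv2.resize(a[120:230,285:355],None,fx=5,fy=5,interpolation=cv2.INTER_CUBIC)
B=cv2.resize(a[145:223,152:227],None,fx=5,fy=5,interpolation=cv2.INTER_CUBIC)
h=550;o=np.zeros((h,A.shape[1]+B.shape[1]+10,3),np.uint8);o[:A.shape[0],:A.shape[1]]=A;o[:B.shape[0],-B.shape[1]:]=B
cv2.imwrite("pics/c1.png",o);print(o.shape)
# knob: dark blob
for nm,F,(u0,u1,v0,v1) in(("top",f,(318,338,188,206)),("scene",g,(212,232,228,248))):
    p=F["pixels"][v0:v1,u0:u1].max(2);m=(p<60).astype(np.uint8)
    n,l,s,c=cv2.connectedComponentsWithStats(m)
    for i in range(1,n):
        if s[i,4]>8:print(nm,s[i],c[i]+[u0,v0],ray(F,*(c[i]+[u0,v0]),.084 if nm=="top" else .06).round(4))
E
```

```text
(550, 735, 3)
top [ 6  5  9  9 59] [328.18644068 196.86440678] [ 0.5644 -0.2167  0.084 ]
scene [ 0  4 13 14 98] [220.25510204 237.39795918] [ 0.5598 -0.2197  0.06  ]
```

View pics/c1.png

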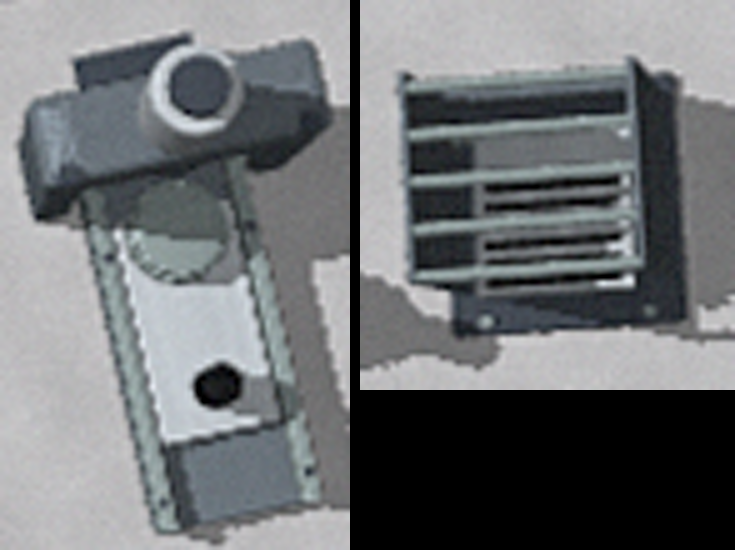

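The crop shows the rail outer edges running (80,200)→(152,530) and (245,160)→(320,497). The front end of the bed is at the bottom. On the pedal, the first roof rod is at (410,278)–(640,265), the base's front corners are at (455,335) and (690,325), and the tread's front edge is at (478,292)–(635,283).

```bash
python3 - <<'E'
from h import *
import pickle
f=pickle.load(open("top.pkl","rb"))
P=lambda u,v,z:ray(f,285+u/5-.4,120+v/5-.4,z)[:2]
Q=lambda u,v,z:ray(f,152+(u-360)/5-.4,145+v/5-.4,z)[:2]
L1,L2,R1,R2=[P(*q,.038) for q in((80,200),(152,530),(245,160),(320,497))]
for a,b in((L2,L1),(R2,R1)):d=b-a;print(b.round(4),a.round(4),"yaw",np.degrees(np.arctan2(d[1],d[0])))
print("width",np.linalg.norm(L2-R2),"front mid",(L2+R2)/2)
k=np.array([.5634,-.2175]);
print("pedal")
for n,(a,b,z) in dict(rod1=((410,278),(640,265),.154),rod5=((408,88),(630,72),.154),base=((455,335),(690,325),.008),edge=((478,292),(635,283),.058)).items():
    a=Q(*a,z);b=Q(*b,z);d=a-b;print(n,a.round(4),b.round(4),"mid",((a+b)/2).round(4),"len",np.linalg.norm(d).round(4),"yaw",np.degrees(np.arctan2(-d[0],d[1])).round(2))
for n,(u,v,z) in dict(die=(257,198,.046),tin=(411,202,.052)).items():print(n,ray(f,u,v,z).round(3))
E
```

```text
[ 0.6923 -0.1373] [ 0.4743 -0.1773] yaw 10.398756028068231
[ 0.7159 -0.2467] [ 0.493  -0.2873] yaw 10.326230880447874
width 0.11152280032049401 front mid [ 0.48363523 -0.23229439]
pedal
rod1 [0.5635 0.2965] [0.5678 0.1568] mid [0.5657 0.2266] len 0.1397 yaw 1.75
rod5 [0.6794 0.2965] [0.6855 0.1609] mid [0.6824 0.2287] len 0.1358 yaw 2.55
base [0.5327 0.3015] [0.5354 0.1432] mid [0.5341 0.2224] len 0.1584 yaw 0.98
edge [0.5588 0.2753] [0.562  0.1729] mid [0.5604 0.2241] len 0.1024 yaw 1.8
die [0.569 0.009 0.046]
tin [ 0.543 -0.487  0.052]
```

Measurements agree with the given sizes:

| Item | Result |
|---|---|
| Press yaw | 10.35° |
| Bed width | 111 mm |
| Knob | On the axis, at (0.563, -0.2175) |
| Tray slide | About 0.046 |
| Pedal edge | About (0.560, 0.225) |
| Pedal yaw | About 1.8° |

Now I'll move over the knob.

```bash
python3 -m crank '[{"linear":[0.0715,-0.167,0],"dr":[0,0,0.015],"gripper":0},{"linear":[0.0715,-0.167,0],"dr":[0,0,0.015],"gripper":0},{"linear":[0.0715,-0.167,0],"dr":[0,0,0.015],"gripper":0},{"linear":[0.0715,-0.167,0],"dr":[0,0,0.015],"gripper":0},{"linear":[0.0715,-0.167,0],"dr":[0,0,0.015],"gripper":0},{"linear":[0.0715,-0.167,0],"dr":[0,0,0.015],"gripper":0},{"linear":[0.0715,-0.167,0],"dr":[0,0,0.015],"gripper":0},{"linear":[0.0715,-0.167,0],"dr":[0,0,0.015],"gripper":0}]' 40
```

```text
clock: 0.77
tool_pos: [0.3355, 0.3155, 0.2103]
orientation: [0.09, 0.996, -0.0, -0.0]
contact_force: [-0.6, 0.1, -0.5]
width: 0.998
grasp_force: 0.0
```

```bash
python3 -m crank '[{"linear":[0.0715,-0.167,0],"dr":[0,0,0.015],"gripper":0},{"linear":[0.0715,-0.167,0],"dr":[0,0,0.015],"gripper":0},{"linear":[0.0715,-0.167,0],"dr":[0,0,0.015],"gripper":0},{"linear":[0.0715,-0.167,0],"dr":[0,0,0.015],"gripper":0},{"linear":[0.0715,-0.167,0],"dr":[0,0,0.015],"gripper":0},{"linear":[0.0715,-0.167,0],"dr":[0,0,0.015],"gripper":0},{"linear":[0.0715,-0.167,0],"dr":[0,0,0.015],"gripper":0},{"linear":[0.0715,-0.167,0],"dr":[0,0,0.015],"gripper":0}]'; python3 -m crank '[{"linear":[0.0715,-0.167,0],"dr":[0,0,0.015],"gripper":0},{"linear":[0.0715,-0.167,0],"dr":[0,0,0.015],"gripper":0},{"linear":[0.0715,-0.167,0],"dr":[0,0,0.015],"gripper":0},{"linear":[0.0715,-0.167,0],"dr":[0,0,0.015],"gripper":0},{"linear":[0.0715,-0.167,0],"dr":[0,0,0.015],"gripper":0},{"linear":[0.0715,-0.167,0],"dr":[0,0,0.015],"gripper":0},{"linear":[0.0715,-0.167,0],"dr":[0,0,0.015],"gripper":0},{"linear":[0,0,0],"dr":[0,0,0],"gripper":0}]'; python3 -c "
from workcell import r;print(r.get_state()['joints'])"
```

```text
clock: 1.43
tool_pos: [0.45, 0.0484, 0.2105]
orientation: [0.0, 1.0, 0.0, -0.0]
contact_force: [0.5, 1.3, -0.0]
width: 1.001
grasp_force: 0.0
clock: 2.1
tool_pos: [0.5517, -0.1896, 0.2103]
orientation: [-0.076, 0.997, -0.002, 0.0]
contact_force: [-0.4, 1.0, -0.1]
width: 1.0
grasp_force: 0.0
[-0.44986242  0.12819599  1.7164146  -0.00277029  1.29443568 -2.17163874]
```

```bash
python3 -m crank '[{"linear":[0.029,-0.07,0],"dr":[0,0,0.01],"gripper":0},{"linear":[0.029,-0.07,0],"dr":[0,0,0.01],"gripper":0},{"linear":[0,0,-0.1],"dr":[0,0,0],"gripper":0},{"linear":[0,0,-0.1],"dr":[0,0,0],"gripper":0},{"linear":[0,0,-0.1],"dr":[0,0,0],"gripper":0},{"linear":[0,0,-0.1],"dr":[0,0,0],"gripper":0},{"linear":[0,0,-0.05],"dr":[0,0,0],"gripper":0},{"linear":[0,0,0],"dr":[0,0,0],"gripper":0}]';python3 - <<'E'
from h import *
f=r.grab_frame("scene");cv2.imwrite("pics/s1.png",cv2.resize(f["pixels"][170:320,150:330],None,fx=4,fy=4))
E
```

```text
clock: 2.77
tool_pos: [0.5589, -0.2099, 0.117]
orientation: [-0.093, 0.996, 0.002, -0.003]
contact_force: [0.1, 0.5, -0.1]
width: 1.0
grasp_force: 0.0
```

View pics/s1.png

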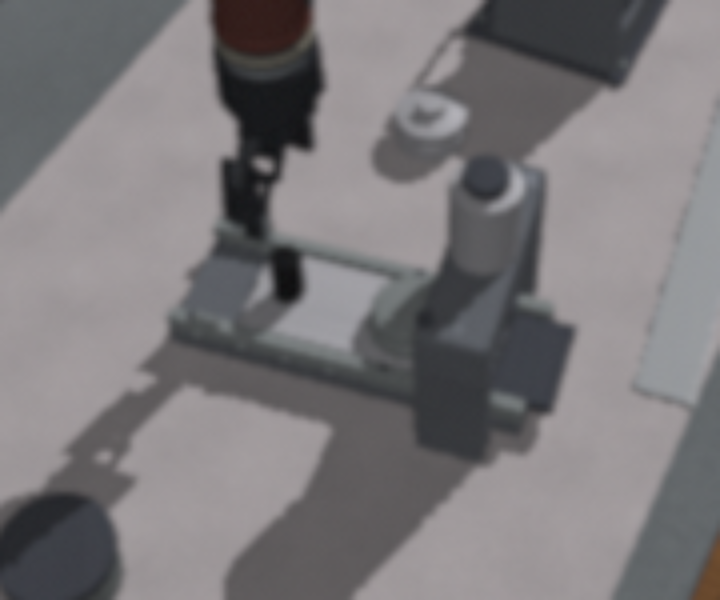

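The scene crop shows the knob at about (287,270) and the gripper above and left of it at about (250,200). I'll check that offset against the calibration.

```bash
python3 - <<'E'
from h import *
f=r.grab_frame("scene");s=r.get_state();print(s["tool_pos"],f["pixels"].shape)
for n,p in dict(tip=s["tool_pos"]-[0,0,.011],fl=s["tool_pos"]+[-.008,.045,0],fr=s["tool_pos"]+[.008,-.045,0],knobtop=[.5634,-.2175,.084],knobbase=[.5634,-.2175,.034],flange=s["tool_pos"]+[0,0,.15]).items():print(n,((proj(f,p)-[150,170])*4).round())
g=r.grab_frame("top");cv2.imwrite("pics/t1.png",cv2.resize(g["pixels"][110:240,230:400],None,fx=4,fy=4))
E
```

```text
[ 0.56155248 -0.21133844  0.12073835] (384, 512, 3)
tip [284. 226.]
fl [304. 175.]
fr [261. 262.]
knobtop [284. 252.]
knobbase [288. 288.]
flange [268.  87.]
```

View pics/t1.png

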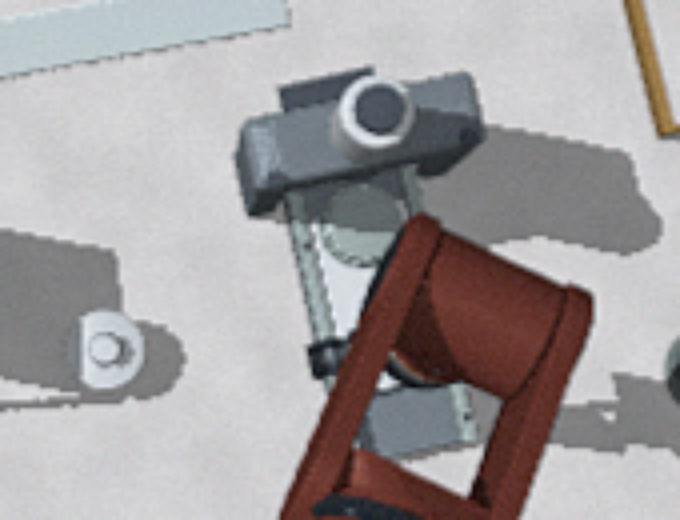

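```bash
python3 - <<'E'
from h import *
f=r.grab_frame("scene");s=r.get_state();print(s["tool_pos"],s["orientation"])
o=cv2.resize(f["pixels"][180:260,180:260],None,fx=7,fy=7,interpolation=cv2.INTER_CUBIC)
o=cv2.convertScaleAbs(o,alpha=1.8,beta=20)
g=r.grab_frame("top")
for n,p in dict(fl=s["tool_pos"]+[-.009,.05,0],fr=s["tool_pos"]+[.009,-.05,0]).items():print(n,((proj(f,p)-[180,180])*7).round(),((proj(g,p)-[230,110])*4).round())
cv2.imwrite("pics/s2.png",o)
E
```

```text
[ 0.56285895 -0.21206996  0.1224905 ] [-9.27900217e-02  9.95684682e-01 -7.59633324e-04  1.20381445e-03]
fl [328. 227.] [329. 360.]
fr [243. 397.] [459. 333.]
```

View pics/s2.png

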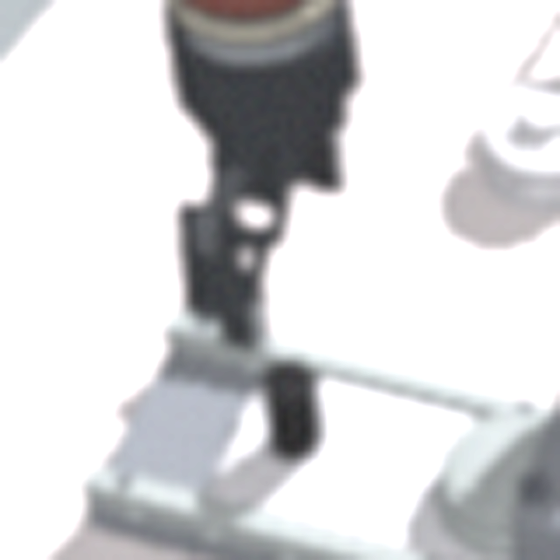

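The fingertips appear somewhat higher in the picture than I expected, but their lateral position matches. I'll go down to grip height, close, and check the width.

```bash
python3 -m crank '[{"linear":[0,-0.025,-0.075],"dr":[0,0,0],"gripper":0},{"linear":[0,0,-0.075],"dr":[0,0,0],"gripper":0},{"linear":[0,0,-0.075],"dr":[0,0,0],"gripper":0},{"linear":[0,0,-0.075],"dr":[0,0,0],"gripper":0},{"linear":[0,0,0],"dr":[0,0,0],"gripper":0},{"linear":[0,0,0],"dr":[0,0,0],"gripper":1},{"linear":[0,0,0],"dr":[0,0,0],"gripper":1},{"linear":[0,0,0],"dr":[0,0,0],"gripper":1}]' 40
python3 -m crank '[{"linear":[0,0,0],"dr":[0,0,0],"gripper":1},{"linear":[0,0,0],"dr":[0,0,0],"gripper":1},{"linear":[0,0,0],"dr":[0,0,0],"gripper":1},{"linear":[0,0,0],"dr":[0,0,0],"gripper":1},{"linear":[0,0,0],"dr":[0,0,0],"gripper":1},{"linear":[0,0,0],"dr":[0,0,0],"gripper":1},{"linear":[0,0,0],"dr":[0,0,0],"gripper":1},{"linear":[0,0,0],"dr":[0,0,0],"gripper":1}]'
```

```text
clock: 3.68
tool_pos: [0.5631, -0.2174, 0.0628]
orientation: [-0.093, 0.996, -0.001, 0.001]
contact_force: [0.2, -0.0, 0.7]
width: 0.603
grasp_force: 0.0
clock: 4.35
tool_pos: [0.5638, -0.2173, 0.0636]
orientation: [-0.093, 0.996, -0.001, 0.002]
contact_force: [0.0, 0.8, 6.7]
width: -0.0
grasp_force: 3.2
```

The fingers shut fully with a slight upward force, so they are probably resting on top of the knob. I'll check.

```bash
python3 - <<'E'
from h import *
print(r.nose_length)
f=r.grab_frame("scene");s=r.get_state();print(s["tool_pos"],s["joints"])
o=cv2.resize(f["pixels"][180:260,180:260],None,fx=7,fy=7,interpolation=cv2.INTER_CUBIC)
o=cv2.convertScaleAbs(o,alpha=1.3,beta=20)
p=proj(f,s["tool_pos"]-[0,0,.011]);print(((p-180)*7).round(),((proj(f,s["tool_pos"]+[0,0,.03])-180)*7).round())
cv2.imwrite("pics/s3.png",o)
E
```

```text
0.011
[ 0.5637664  -0.21723865  0.06357104] [-4.84319427e-01  3.33551584e-01  1.76806746e+00  8.53600026e-04
  1.03566408e+00 -2.24115844e+00]
[293. 411.] [287. 357.]
```

View pics/s3.png

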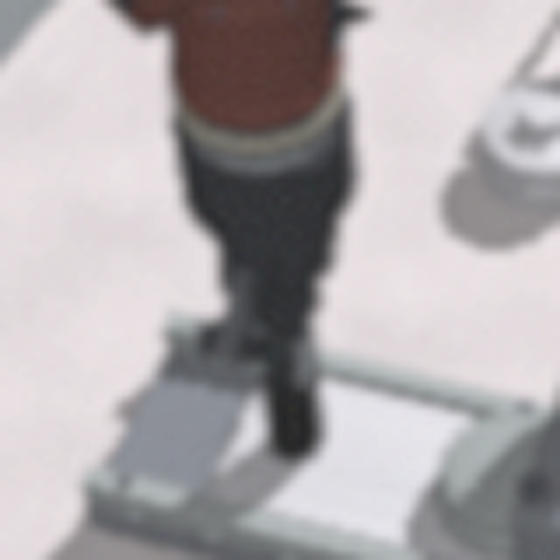

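The closed fingertips sit on top of the knob at about (285,355). That means the real tips are about 31 mm higher than the reported TCP implies, as the earlier picture also suggested. I'll open, go 31 mm lower in small steps, and watch the force.

```bash
python3 -m crank '[{"linear":[0,0,0.02],"dr":[0,0,0],"gripper":0},{"linear":[0,0,0],"dr":[0,0,0],"gripper":0},{"linear":[0,0,0],"dr":[0,0,0],"gripper":0},{"linear":[0,0,0],"dr":[0,0,0],"gripper":0},{"linear":[0,0,0],"dr":[0,0,0],"gripper":0},{"linear":[0,0,0],"dr":[0,0,0],"gripper":0},{"linear":[0,0,0],"dr":[0,0,0],"gripper":0},{"linear":[0,0,0],"dr":[0,0,0],"gripper":0}]'
python3 -m crank '[{"linear":[0,0,-0.03],"dr":[0,0,0],"gripper":0},{"linear":[0,0,-0.03],"dr":[0,0,0],"gripper":0},{"linear":[0,0,-0.03],"dr":[0,0,0],"gripper":0},{"linear":[0,0,-0.03],"dr":[0,0,0],"gripper":0},{"linear":[0,0,0],"dr":[0,0,0],"gripper":0},{"linear":[0,0,0],"dr":[0,0,0],"gripper":0},{"linear":[0,0,0],"dr":[0,0,0],"gripper":0},{"linear":[0,0,0],"dr":[0,0,0],"gripper":0}]'
python3 - <<'E'
from h import *
f=r.grab_frame("scene");o=cv2.resize(f["pixels"][180:260,180:260],None,fx=7,fy=7,interpolation=cv2.INTER_CUBIC)
cv2.imwrite("pics/s4.png",cv2.convertScaleAbs(o,alpha=1.4,beta=25))
E
```

```text
clock: 5.07
tool_pos: [0.5615, -0.2166, 0.0645]
orientation: [-0.093, 0.996, 0.0, -0.0]
contact_force: [0.3, 0.4, 0.2]
width: 1.004
grasp_force: 0.0
clock: 5.73
tool_pos: [0.562, -0.2168, 0.0411]
orientation: [-0.093, 0.996, -0.0, 0.0]
contact_force: [-1.4, -0.3, 0.4]
width: 0.998
grasp_force: 0.0
```

View pics/s4.png

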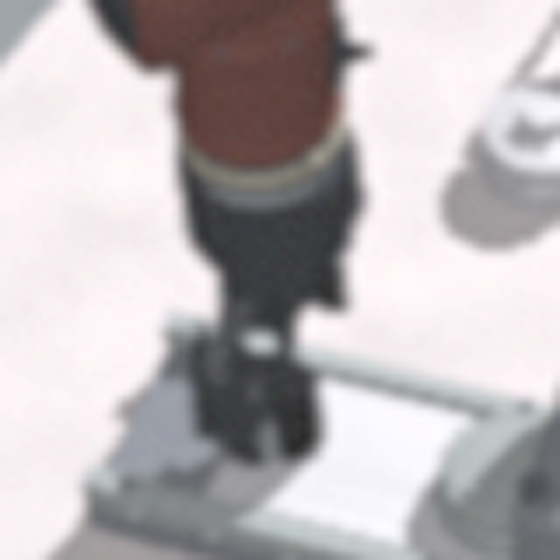

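The near fingertip is at about (245,460) beside the knob, which agrees with the 31 mm offset. I'll go 10 mm lower and grip.

```bash
python3 -m crank '[{"linear":[0.005,-0.003,-0.025],"dr":[0,0,0],"gripper":0},{"linear":[0,0,-0.025],"dr":[0,0,0],"gripper":0},{"linear":[0,0,0],"dr":[0,0,0],"gripper":1},{"linear":[0,0,0],"dr":[0,0,0],"gripper":1},{"linear":[0,0,0],"dr":[0,0,0],"gripper":1},{"linear":[0,0,0],"dr":[0,0,0],"gripper":1},{"linear":[0,0,0],"dr":[0,0,0],"gripper":1},{"linear":[0,0,0],"dr":[0,0,0],"gripper":1}]' 50
python3 -m crank '[{"linear":[0,0,0],"dr":[0,0,0],"gripper":1},{"linear":[0,0,0],"dr":[0,0,0],"gripper":1},{"linear":[0,0,0],"dr":[0,0,0],"gripper":1},{"linear":[0,0,0],"dr":[0,0,0],"gripper":1},{"linear":[0,0,0],"dr":[0,0,0],"gripper":1},{"linear":[0,0,0],"dr":[0,0,0],"gripper":1},{"linear":[0,0,0],"dr":[0,0,0],"gripper":1},{"linear":[0,0,0],"dr":[0,0,0],"gripper":1}]'
```

```text
clock: 6.45
tool_pos: [0.5642, -0.2219, 0.0319]
orientation: [-0.093, 0.996, -0.004, 0.002]
contact_force: [1.9, -12.0, -3.4]
width: 0.313
grasp_force: 49.7
clock: 7.12
tool_pos: [0.5642, -0.2219, 0.0319]
orientation: [-0.093, 0.996, -0.004, 0.002]
contact_force: [1.2, -10.6, -3.6]
width: 0.316
grasp_force: 49.7
```

Gripped, with a width of 27 mm, which matches the knob. Now I'll push along (0.984, 0.180).

```bash
python3 -m crank '[{"linear":[0.038,-0.013,0],"dr":[0,0,0],"gripper":1},{"linear":[0.038,0.007,0],"dr":[0,0,0],"gripper":1},{"linear":[0.038,0.007,0],"dr":[0,0,0],"gripper":1},{"linear":[0.038,0.007,0],"dr":[0,0,0],"gripper":1},{"linear":[0.038,0.007,0],"dr":[0,0,0],"gripper":1},{"linear":[0.038,0.007,0],"dr":[0,0,0],"gripper":1},{"linear":[0.038,0.007,0],"dr":[0,0,0],"gripper":1},{"linear":[0,0,0],"dr":[0,0,0],"gripper":1}]'
python3 -m crank '[{"linear":[0.03,0.005,0],"dr":[0,0,0],"gripper":1},{"linear":[0,0,0],"dr":[0,0,0],"gripper":1},{"linear":[0,0,0],"dr":[0,0,0],"gripper":1},{"linear":[0,0,0],"dr":[0,0,0],"gripper":1},{"linear":[0.02,0.004,0],"dr":[0,0,0],"gripper":1},{"linear":[0,0,0],"dr":[0,0,0],"gripper":1},{"linear":[0,0,0],"dr":[0,0,0],"gripper":1},{"linear":[0,0,0],"dr":[0,0,0],"gripper":1}]'
```

```text
clock: 7.78
tool_pos: [0.6178, -0.2114, 0.0318]
orientation: [-0.093, 0.996, -0.0, 0.001]
contact_force: [0.6, 1.6, 3.3]
width: 0.315
grasp_force: 50.7
clock: 8.45
tool_pos: [0.6204, -0.2107, 0.0318]
orientation: [-0.093, 0.996, 0.0, -0.006]
contact_force: [-16.6, -0.9, 13.8]
width: 0.308
grasp_force: 52.0
```

```bash
python3 -m crank '[{"linear":[0.015,0.003,0],"dr":[0,0,0],"gripper":1},{"linear":[0.015,0.003,0],"dr":[0,0,0],"gripper":1},{"linear":[0,0,0],"dr":[0,0,0],"gripper":1},{"linear":[0,0,0],"dr":[0,0,0],"gripper":1},{"linear":[0,0,0],"dr":[0,0,0],"gripper":1},{"linear":[0,0,0],"dr":[0,0,0],"gripper":1},{"linear":[0,0,0],"dr":[0,0,0],"gripper":1},{"linear":[0,0,0],"dr":[0,0,0],"gripper":1}]'
python3 - <<'E'
from h import *
f=r.grab_frame("scene");g=r.grab_frame("top")
o=cv2.resize(f["pixels"][200:290,185:305],None,fx=5,fy=5,interpolation=cv2.INTER_CUBIC)
cv2.imwrite("pics/s5.png",o)
# predicted knob base front-middle, tray front edge for slide .103/.110
F=np.array([.4836,-.2323]);u=np.array([.9837,.1797]);v=np.array([-.1797,.9837])
for sl in(.046,.103,.11):
  for n,x,y in(("knob",-.065,0),("front-",-.095,-.04),("front+",-.095,.04)):
    p=F+u*(.1+x+sl)+v*y;print(sl,n,((proj(f,[*p,.034])-[185,200])*5).round())
E
```

```text
clock: 9.12
tool_pos: [0.6221, -0.2103, 0.0311]
orientation: [-0.094, 0.995, 0.001, -0.011]
contact_force: [-24.2, -4.3, 17.4]
width: 0.311
grasp_force: 53.4
0.046 knob [185. 210.]
0.046 front- [119. 247.]
0.046 front+ [166. 153.]
0.103 knob [266. 232.]
0.103 front- [201. 270.]
0.103 front+ [245. 174.]
0.11 knob [276. 235.]
0.11 front- [211. 272.]
0.11 front+ [254. 176.]
```

View pics/s5.png

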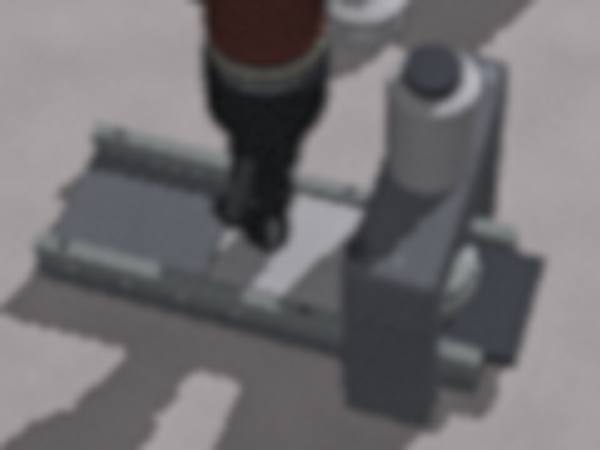

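The arm is pushing firmly against a hard stop after 58 mm of travel: 24 N and no further movement. The tray's front edge is near (205,268)–(235,215), which fits a slide of 0.11. I'll release, rise, and verify from above with the arm clear.

```bash
python3 -m crank '[{"linear":[0,0,0],"dr":[0,0,0],"gripper":0},{"linear":[0,0,0],"dr":[0,0,0],"gripper":0},{"linear":[0,0,0],"dr":[0,0,0],"gripper":0},{"linear":[0,0,0],"dr":[0,0,0],"gripper":0},{"linear":[0,0,0],"dr":[0,0,0],"gripper":0},{"linear":[0,0,0],"dr":[0,0,0],"gripper":0},{"linear":[0,0,0],"dr":[0,0,0],"gripper":0},{"linear":[0,0,0],"dr":[0,0,0],"gripper":0}]'
python3 -m crank '[{"linear":[0,0,0.1],"dr":[0,0,0],"gripper":0},{"linear":[0,0,0.1],"dr":[0,0,0],"gripper":0},{"linear":[0,0,0.15],"dr":[0,0,0],"gripper":0},{"linear":[0,0,0.15],"dr":[0,0,0],"gripper":0},{"linear":[0,0,0.15],"dr":[0,0,0],"gripper":0},{"linear":[0,0,0.15],"dr":[0,0,0],"gripper":0},{"linear":[-0.15,0.1,0],"dr":[0,0,0],"gripper":1},{"linear":[-0.15,0.1,0],"dr":[0,0,0],"gripper":1}]'
python3 -m crank '[{"linear":[-0.15,0.13,0],"dr":[0,0,0],"gripper":1},{"linear":[-0.15,0.13,0],"dr":[0,0,0],"gripper":1},{"linear":[-0.15,0.13,0],"dr":[0,0,0],"gripper":1},{"linear":[-0.07,0.17,0],"dr":[0,0,0],"gripper":1},{"linear":[0,0.18,0],"dr":[0,0,0],"gripper":1},{"linear":[0,0.18,0],"dr":[0,0,0],"gripper":1},{"linear":[0,0.18,0],"dr":[0,0,0],"gripper":1},{"linear":[0,0.18,0],"dr":[0,0,0],"gripper":1}]'
python3 - <<'E'
from h import *
f=r.grab_frame("top");g=r.grab_frame("scene");print(r.get_state()["joints"].round(3))
cv2.imwrite("pics/now.png",f["pixels"])
for nm,F,(u0,u1,v0,v1) in(("top",f,(305,340,165,206)),("scene",g,(212,262,225,265))):
    p=F["pixels"][v0:v1,u0:u1].max(2);m=(p<60).astype(np.uint8)
    n,l,s,c=cv2.connectedComponentsWithStats(m)
    for i in range(1,n):
        if s[i,4]>20:print(nm,s[i],(c[i]+[u0,v0]).round(1),ray(F,*(c[i]+[u0,v0]),.084 if nm=="top" else .06).round(4))
E
```

```text
clock: 9.88
tool_pos: [0.6321, -0.2083, 0.0307]
orientation: [-0.093, 0.996, 0.0, 0.0]
contact_force: [0.1, 0.1, -0.3]
width: 0.997
grasp_force: 0.0
clock: 10.55
tool_pos: [0.5747, -0.1699, 0.1949]
orientation: [-0.092, 0.996, -0.002, 0.004]
contact_force: [-0.6, 0.4, -0.1]
width: 0.746
grasp_force: 0.0
clock: 11.22
tool_pos: [0.4676, 0.0892, 0.1912]
orientation: [-0.093, 0.996, -0.0, 0.001]
contact_force: [1.0, 0.5, 0.4]
width: -0.001
grasp_force: 0.0
[ 0.045 -0.089  1.975  0.002  1.255 -1.718]
top [15 10  9  9 61] [324.  179.2] [ 0.6209 -0.2056  0.084 ]
scene [23 11  7 14 85] [238.1 242.4] [ 0.6209 -0.2091  0.06  ]
scene [42 11  8 17 50] [257.8 246.4] [ 0.6844 -0.193   0.06  ]
scene [42 32  8  8 47] [257.4 261. ] [ 0.7089 -0.2414  0.06  ]
```

```bash
python3 - <<'E'
from h import *
import pickle
f=pickle.load(open("top.pkl","rb"));g=pickle.load(open("scene.pkl","rb"))
K=np.array([.6209,-.2056]);u=np.array([.9837,.1797]);v=np.array([-.1797,.9837])
def show(n,p):d=np.array(p[:2])-K;print(n,np.round(p[:2],4),"rel knob",(d@u).round(4),(d@v).round(4))
# head top dark disc
for nm,F,(u0,u1,v0,v1) in(("top",f,(315,336,126,150)),("scene",g,(260,282,204,226))):
    p=F["pixels"][v0:v1,u0:u1];m=(p.max(2)<95).astype(np.uint8)
    n,l,s,c=cv2.connectedComponentsWithStats(m)
    for i in range(1,n):
        if s[i,4]>20:show(nm+str(s[i]),ray(F,*(c[i]+[u0,v0]),.247))
show("frontmid",ray(f,285+(152+320)/10-.4,120+(530+497)/10-.4,.038))
# original die: ring of the steel die top, front edge pixel (180,285) in c1
show("die front edge orig",ray(f,285+180/5-.4,120+285/5-.4,.060))
E
```

```text
top[  4   6  12  12 116] [ 0.7238 -0.1881] rel knob 0.1043 -0.0013
top[ 2 11 19 13 92] [ 0.699 -0.201] rel knob 0.0777 -0.0095
scene[  0   0  22  22 318] [ 0.7241 -0.1938] rel knob 0.1036 -0.0069
frontmid [ 0.4836 -0.2323] rel knob -0.1398 -0.0016
die front edge orig [ 0.632  -0.1982] rel knob 0.0123 0.0053
```

The head centre is 104.3 mm ahead of the knob, against 105 mm nominal, so the tray is fully in. The spare die, bottle and tin are untouched. Next I'll close the gripper and tilt the tool about 45°, clear of the guard.

```bash
python3 -m crank '[{"linear":[0.04,0,0.03],"dr":[0,0,-0.05],"gripper":1},{"linear":[0.04,0,0.03],"dr":[0,0,-0.05],"gripper":1},{"linear":[0.04,0,0.03],"dr":[0.002,-0.07,0],"gripper":1},{"linear":[0.04,0,0.03],"dr":[0.002,-0.07,0],"gripper":1},{"linear":[0.04,0,0.03],"dr":[0.002,-0.07,0],"gripper":1},{"linear":[0,0,0.03],"dr":[0.002,-0.07,0],"gripper":1},{"linear":[0,0,0],"dr":[0.002,-0.07,0],"gripper":1},{"linear":[0,0,0],"dr":[0,0,0],"gripper":1}]'
python3 - <<'E'
from h import *
from scipy.spatial.transform import Rotation as R
s=r.get_state();print(s["tool_pos"].round(4),s["joints"].round(3));print(R.from_quat(s["orientation"]).as_matrix().round(3))
E
```

```text
clock: 11.98
tool_pos: [0.5017, 0.0868, 0.2207]
orientation: [-0.017, 0.967, 0.002, 0.256]
contact_force: [-1.5, 0.2, -2.3]
width: -0.003
grasp_force: 0.0
[0.5017 0.0868 0.2207] [ 0.036 -0.399  2.244 -0.007  0.78  -1.567]
[[-0.869 -0.035  0.494]
 [-0.032  0.999  0.013]
 [-0.494 -0.004 -0.869]]
```

```bash
python3 -m crank '[{"linear":[0,0.1,0],"dr":[0.002,-0.07,0],"gripper":1},{"linear":[0,0.1,0],"dr":[0.002,-0.07,0],"gripper":1},{"linear":[0,0.1,0],"dr":[0.002,-0.07,0],"gripper":1},{"linear":[0,0.1,0],"dr":[0,0,0],"gripper":1},{"linear":[0,0.1,0],"dr":[0,0,0],"gripper":1},{"linear":[0,0.1,0],"dr":[0,0,0],"gripper":1},{"linear":[0,0.1,0],"dr":[0,0,0],"gripper":1},{"linear":[0,0,0],"dr":[0,0,0],"gripper":1}]'
python3 - <<'E'
from h import *
from scipy.spatial.transform import Rotation as R
s=r.get_state();print(s["tool_pos"].round(4),s["joints"].round(3));print(R.from_quat(s["orientation"]).as_matrix().round(3))
f=r.grab_frame("top");g=r.grab_frame("scene")
z=R.from_quat(s["orientation"]).as_matrix()[:,2];t=s["tool_pos"]
H={"as reported":t+.011*z,"tool off":t-.020*z,"world z":t+.011*z+[0,0,.031]}
o=[]
for F,(u0,u1,v0,v1) in((f,(130,230,150,250)),(g,(220,320,100,200))):
    im=cv2.resize(F["pixels"][v0:v1,u0:u1],None,fx=4,fy=4,interpolation=cv2.INTER_CUBIC)
    for (n,p),c in zip(H.items(),((0,0,255),(0,255,0),(255,0,0))):
        q=(proj(F,p)-[u0,v0])*4+2;cv2.circle(im,tuple(int(x) for x in q),4,c,1);print(n,q.round())
    o.append(im)
cv2.imwrite("pics/tilt.png",cv2.convertScaleAbs(np.hstack(o),alpha=1.3,beta=20))
E
```

```text
clock: 12.65
tool_pos: [0.5101, 0.2218, 0.228]
orientation: [-0.016, 0.92, 0.001, 0.393]
contact_force: [-0.3, -0.6, 0.2]
width: -0.0
grasp_force: 0.0
[0.5101 0.2218 0.228 ] [ 0.466 -0.331  2.297 -0.678  0.52  -0.656]
[[-0.691 -0.03   0.722]
 [-0.028  0.999  0.015]
 [-0.722 -0.01  -0.692]]
as reported [210. 259.]
tool off [206. 290.]
world z [202. 258.]
as reported [207.  89.]
tool off [186.  64.]
world z [208.  61.]
```

View pics/tilt.png

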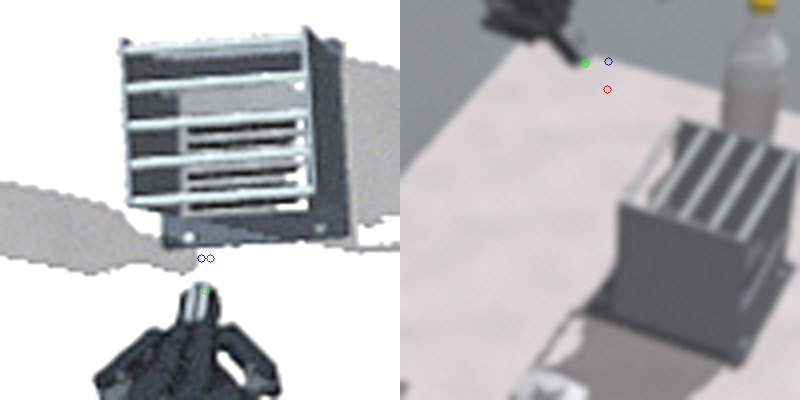

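The green marker, which assumes the tip is 20 mm behind the reported TCP along the tool axis, sits on the fingertip in both views: (204,287) in the top crop and (583,63) in the scene crop. The offset is therefore along the tool axis. Next I'll descend in front of the guard, then approach along the tool axis.

```bash
python3 -m crank '[{"linear":[0,0.02,-0.11],"dr":[0,0,0],"gripper":1},{"linear":[0,0,-0.11],"dr":[0,0,0],"gripper":1},{"linear":[0,0,-0.11],"dr":[0,0,0],"gripper":1},{"linear":[0,0,-0.11],"dr":[0,0,0],"gripper":1},{"linear":[0,0,-0.11],"dr":[0,0,0],"gripper":1},{"linear":[0,0,-0.11],"dr":[0,0,0],"gripper":1},{"linear":[0,0,-0.06],"dr":[0,0,0],"gripper":1},{"linear":[0,0,0],"dr":[0,0,0],"gripper":1}]'
python3 - <<'E'
from h import *
from scipy.spatial.transform import Rotation as R
s=r.get_state();print(s["tool_pos"].round(4),s["joints"].round(3));print(R.from_quat(s["orientation"]).as_matrix().round(3)[:,2])
E
```

```text
clock: 13.42
tool_pos: [0.5072, 0.2177, 0.1038]
orientation: [-0.016, 0.927, 0.003, 0.374]
contact_force: [-0.9, -0.8, -0.8]
width: 0.003
grasp_force: 0.0
[0.5072 0.2177 0.1038] [ 0.445 -0.084  2.362 -1.124  0.319 -0.164]
[ 0.693  0.017 -0.72 ]
```

```bash
python3 -m crank '[{"linear":[0.07,0.02,0],"dr":[0,0,0],"gripper":1},{"linear":[0.07,0.02,0],"dr":[0,0,0],"gripper":1},{"linear":[0.07,0,-0.05],"dr":[0,0,0],"gripper":1},{"linear":[0,0,-0.05],"dr":[0,0,0],"gripper":1},{"linear":[0,0,0],"dr":[0,0,0],"gripper":1},{"linear":[0,0,0],"dr":[0,0,0],"gripper":1},{"linear":[0,0,0],"dr":[0,0,0],"gripper":1},{"linear":[0,0,0],"dr":[0,0,0],"gripper":1}]'
python3 - <<'E'
from h import *
from scipy.spatial.transform import Rotation as R
s=r.get_state();print(s["tool_pos"].round(4),s["joints"].round(3));print(R.from_quat(s["orientation"]).as_matrix().round(3)[:,2])
E
```

```text
clock: 14.08
tool_pos: [0.5483, 0.2262, 0.0931]
orientation: [-0.017, 0.93, 0.005, 0.367]
contact_force: [-0.8, 0.1, -0.0]
width: 0.003
grasp_force: 0.0
[0.5483 0.2262 0.0931] [ 0.412  0.028  2.274 -1.125  0.284 -0.182]
[ 0.682  0.022 -0.731]
```

```bash
python3 -m crank '[{"linear":[0,0,0],"dr":[0,0,0.047],"gripper":1},{"linear":[0,0,0],"dr":[0,0,0.047],"gripper":1},{"linear":[0.032,0,-0.034],"dr":[0,0,0],"gripper":1},{"linear":[0.032,0,-0.034],"dr":[0,0,0],"gripper":1},{"linear":[0.032,0,-0.034],"dr":[0,0,0],"gripper":1},{"linear":[0.032,0,-0.034],"dr":[0,0,0],"gripper":1},{"linear":[0.032,0,-0.034],"dr":[0,0,0],"gripper":1},{"linear":[0,0,0],"dr":[0,0,0],"gripper":1}]'
python3 - <<'E'
from h import *
from scipy.spatial.transform import Rotation as R
s=r.get_state();print(s["tool_pos"].round(4),s["joints"].round(3));print(R.from_quat(s["orientation"]).as_matrix().round(3)[:,2])
E
```

```text
clock: 14.75
tool_pos: [0.5812, 0.2289, 0.0662]
orientation: [-0.071, 0.93, 0.024, 0.358]
contact_force: [-0.8, 1.0, 0.3]
width: 0.002
grasp_force: 0.0
[0.5812 0.2289 0.0662] [ 0.326  0.129  2.227 -1.125  0.135 -0.323]
[ 0.664  0.096 -0.742]
```

The wrist is at its q4/q5 limits, so I'll ease the tilt a few degrees while lowering.

```bash
python3 -m crank '[{"linear":[0,-0.005,0],"dr":[-0.0025,0.02,0],"gripper":1},{"linear":[0,-0.005,0],"dr":[-0.0025,0.02,0],"gripper":1},{"linear":[0.005,0,-0.02],"dr":[-0.0025,0.02,0],"gripper":1},{"linear":[0.005,0,-0.02],"dr":[0,0,0],"gripper":1},{"linear":[0.005,0,-0.02],"dr":[0,0,0],"gripper":1},{"linear":[0,0,0],"dr":[0,0,0],"gripper":1},{"linear":[0,0,0],"dr":[0,0,0],"gripper":1},{"linear":[0,0,0],"dr":[0,0,0],"gripper":1}]'
cat > st.py <<'E'
from h import *
from scipy.spatial.transform import Rotation as R
s=r.get_state();M=R.from_quat(s["orientation"]).as_matrix();z=M[:,2];t=s["tool_pos"]-.02*z-[.601,.2265,0]
print(s["joints"].round(3),"z",z.round(3),"tip in pedal",t.round(4),"corner",(t+.011*M[:,0]).round(4))
E
python3 st.py
```

```text
clock: 15.42
tool_pos: [0.5834, 0.2262, 0.0543]
orientation: [-0.071, 0.943, 0.021, 0.326]
contact_force: [0.1, -0.1, -0.2]
width: 0.001
grasp_force: 0.0
[ 0.313  0.156  2.187 -0.654  0.176 -0.799] z [ 0.611  0.086 -0.787] tip in pedal [-0.0298 -0.002   0.07  ] corner [-0.0384 -0.0034  0.0632]
```

```bash
python3 -m crank '[{"linear":[0.01,0,-0.02],"dr":[-0.001,0.01,0],"gripper":1},{"linear":[0.01,0,-0.02],"dr":[-0.001,0.01,0],"gripper":1},{"linear":[0,0,-0.02],"dr":[-0.001,0.01,0],"gripper":1},{"linear":[0,0,-0.02],"dr":[-0.001,0.01,0],"gripper":1},{"linear":[0,0,-0.02],"dr":[0,0,0],"gripper":1},{"linear":[0,0,-0.02],"dr":[0,0,0],"gripper":1},{"linear":[0,0,-0.02],"dr":[0,0,0],"gripper":1},{"linear":[0,0,0],"dr":[0,0,0],"gripper":1}]'
python3 st.py
```

```text
clock: 16.08
tool_pos: [0.5887, 0.2269, 0.0275]
orientation: [-0.072, 0.951, 0.021, 0.299]
contact_force: [-4.8, -0.5, 7.7]
width: 0.002
grasp_force: 4.0
[ 0.303  0.226  2.145 -0.496  0.19  -0.958] z [ 0.566  0.083 -0.82 ] tip in pedal [-0.0236 -0.0012  0.0439] corner [-0.0326 -0.0026  0.0376]
```

Pressing the pedal now. I'll continue to the stop.

```bash
python3 -m crank '[{"linear":[0,0,-0.02],"dr":[0,0,0],"gripper":1},{"linear":[0,0,-0.02],"dr":[0,0,0],"gripper":1},{"linear":[0,0,-0.02],"dr":[0,0,0],"gripper":1},{"linear":[0,0,0],"dr":[0,0,0],"gripper":1},{"linear":[0,0,0],"dr":[0,0,0],"gripper":1},{"linear":[0,0,0],"dr":[0,0,0],"gripper":1},{"linear":[0,0,0],"dr":[0,0,0],"gripper":1},{"linear":[0,0,0],"dr":[0,0,0],"gripper":1}]'
python3 st.py
```

```text
clock: 16.75
tool_pos: [0.592, 0.2281, 0.0209]
orientation: [-0.072, 0.95, 0.022, 0.303]
contact_force: [-15.2, -4.2, 30.5]
width: -0.001
grasp_force: 15.2
[ 0.303  0.247  2.143 -0.57   0.167 -0.883] z [ 0.572  0.085 -0.816] tip in pedal [-0.0205 -0.0001  0.0373] corner [-0.0294 -0.0014  0.0309]
```

Force is 30 N with the tip at pedal-down height, so the pedal is on its stop. Holding.

```bash
for i in 1; do python3 -m crank '[{"linear":[0,0,-0.01],"dr":[0,0,0],"gripper":1},{"linear":[0,0,0],"dr":[0,0,0],"gripper":1},{"linear":[0,0,0],"dr":[0,0,0],"gripper":1},{"linear":[0,0,0],"dr":[0,0,0],"gripper":1},{"linear":[0,0,0],"dr":[0,0,0],"gripper":1},{"linear":[0,0,0],"dr":[0,0,0],"gripper":1},{"linear":[0,0,0],"dr":[0,0,0],"gripper":1},{"linear":[0,0,0],"dr":[0,0,0],"gripper":1}]'; done; python3 st.py
python3 - <<'E'
from h import *
import pickle
f=r.grab_frame("scene");g=r.grab_frame("top");g0=pickle.load(open("top.pkl","rb"));cv2.imwrite("pics/down.png",g["pixels"]);cv2.imwrite("pics/downs.png",f["pixels"])
# column profile through tread, rows under first rod
for c in(177,180,183,186):
    print(c,g0["pixels"][194:206,c].max(1),g["pixels"][194:206,c].max(1))
E
python3 -m crank '[{"linear":[0,0,0],"dr":[0,0,0],"gripper":1},{"linear":[0,0,0],"dr":[0,0,0],"gripper":1},{"linear":[0,0,0],"dr":[0,0,0],"gripper":1},{"linear":[0,0,0],"dr":[0,0,0],"gripper":1},{"linear":[0,0,0],"dr":[0,0,0],"gripper":1},{"linear":[0,0,0],"dr":[0,0,0],"gripper":1},{"linear":[0,0,0],"dr":[0,0,0],"gripper":1},{"linear":[0,0,0],"dr":[0,0,0],"gripper":1}]'
```

```text
clock: 17.42
tool_pos: [0.5921, 0.2282, 0.0205]
orientation: [-0.072, 0.95, 0.022, 0.304]
contact_force: [-27.5, -7.7, 45.0]
width: -0.001
grasp_force: 22.7
[ 0.304  0.248  2.143 -0.585  0.165 -0.868] z [ 0.574  0.085 -0.815] tip in pedal [-0.0203  0.      0.0368] corner [-0.0292 -0.0013  0.0304]
177 [ 10 111 122  54 133 163 114  50  73 122  75  76] [140 126 132 143 167 177 130 138 154 158 178  97]
180 [ 15 116 105  24 142 157  88  12  66 115  69  76] [ 86   0 133 128 165 163 122 142  82  12  15  18]
183 [ 52 121  83  45 154 155  70   0  96 106  66  46] [ 72  26 128 126 172 160 119 114  59  11  27  37]
186 [ 82 125  66  69 159 145  61   0 121  95  44  48] [ 47  63 120 129 183 152  74  17  16  26  30  29]
clock: 18.18
tool_pos: [0.5922, 0.2282, 0.0205]
orientation: [-0.072, 0.95, 0.022, 0.304]
contact_force: [-27.1, -7.3, 45.7]
width: 0.001
grasp_force: 22.7
```

Firmly on the stop, held for about 2 s. Now I'll retreat along the tool axis, then back and up.

```bash
python3 -m crank '[{"linear":[-0.029,-0.004,0.041],"dr":[0,0,0],"gripper":1},{"linear":[-0.029,-0.004,0.041],"dr":[0,0,0],"gripper":1},{"linear":[-0.029,-0.004,0.041],"dr":[0,0,0],"gripper":1},{"linear":[-0.029,-0.004,0.041],"dr":[0,0,0],"gripper":1},{"linear":[-0.029,-0.004,0.041],"dr":[0,0,0],"gripper":1},{"linear":[-0.029,-0.004,0.041],"dr":[0,0,0],"gripper":1},{"linear":[-0.029,-0.004,0.041],"dr":[0,0,0],"gripper":1},{"linear":[-0.05,0,0],"dr":[0,0,0],"gripper":1}]'
python3 -m crank '[{"linear":[-0.1,0,0.02],"dr":[0,0.02,0],"gripper":1},{"linear":[-0.1,0,0.02],"dr":[0,0.02,0],"gripper":1},{"linear":[-0.1,0,0.05],"dr":[0,0.02,0],"gripper":1},{"linear":[0,0,0.13],"dr":[0,0.05,0],"gripper":1},{"linear":[0,0,0.13],"dr":[0,0.05,0],"gripper":1},{"linear":[0,0,0.13],"dr":[0,0.05,0],"gripper":1},{"linear":[0,0,0.13],"dr":[0,0.05,0],"gripper":1},{"linear":[0,0,0],"dr":[0,0,0],"gripper":1}]'
python3 st.py; python3 -c "
from h import *
s=r.get_state();print(s['tool_pos'],s['orientation'])
g=r.grab_frame('top')
for c in(177,180,183,186):print(c,g['pixels'][194:206,c].max(1))"
```

```text
clock: 18.85
tool_pos: [0.5385, 0.221, 0.0721]
orientation: [-0.071, 0.951, 0.021, 0.299]
contact_force: [1.3, 0.6, 0.1]
width: -0.002
grasp_force: 0.0
clock: 19.52
tool_pos: [0.4838, 0.2214, 0.2]
orientation: [-0.065, 0.991, 0.035, 0.114]
contact_force: [1.0, -0.2, 1.2]
width: 0.003
grasp_force: 0.0
[ 0.286 -0.137  2.019  0.021  1.023 -1.424] z [ 0.221  0.084 -0.972] tip in pedal [-0.1217 -0.0068  0.2195] corner [-0.1323 -0.0081  0.2169]
[0.48375721 0.22140874 0.20002022] [-0.06482968  0.99078267  0.03471826  0.11376053]
177 [ 11 118 130  63 150 177 127  56  77 131  85  82]
180 [ 24 122 108  31 155 172  97  13  71 123  74  82]
183 [ 57 131  92  46 166 171  78   0 106 113  67  42]
186 [ 96 138  71  68 177 159  60   0 129 109  58  49]
```

The pedal has returned: its image profile is identical to the start. Next, the rotation back to vertical and the shift to the knob.

```bash
python3 - <<'E'
from h import *
from scipy.spatial.transform import Rotation as R
s=r.get_state();d=(R.from_quat([-.093,.9957,0,0])*R.from_quat(s["orientation"]).inv()).as_rotvec()
print("dr units",d/1.5,"shift units",(np.array([.6215,-.2095,.20])-s["tool_pos"])/.2)
E
```

```text
dr units [-0.05918156  0.1444483   0.03679179] shift units [ 0.70113328 -2.15142653  0.0184519 ]
```

```bash
python3 -m crank '[{"linear":[0,-0.16,0.0],"dr":[-0.0148,0.0361,0.0092],"gripper":1},{"linear":[0,-0.16,0],"dr":[-0.0148,0.0361,0.0092],"gripper":1},{"linear":[0,-0.16,0],"dr":[-0.0148,0.0361,0.0092],"gripper":1},{"linear":[0,-0.16,0],"dr":[-0.0148,0.0361,0.0092],"gripper":1},{"linear":[0,-0.16,0],"dr":[0,0,0],"gripper":1},{"linear":[0,-0.16,0],"dr":[0,0,0],"gripper":1},{"linear":[0,-0.16,0],"dr":[0,0,0],"gripper":0},{"linear":[0,-0.16,0],"dr":[0,0,0],"gripper":0}]'
python3 -m crank '[{"linear":[0.1,-0.12,0],"dr":[0,0,0],"gripper":0},{"linear":[0.1,-0.12,0],"dr":[0,0,0],"gripper":0},{"linear":[0.1,-0.12,0],"dr":[0,0,0],"gripper":0},{"linear":[0.1,-0.12,0],"dr":[0,0,0],"gripper":0},{"linear":[0.1,-0.12,0],"dr":[0,0,0],"gripper":0},{"linear":[0.1,-0.12,0],"dr":[0,0,0],"gripper":0},{"linear":[0.1,-0.12,0],"dr":[0,0,0],"gripper":0},{"linear":[0,0,0],"dr":[0,0,0],"gripper":0}]'
python3 - <<'E'
from h import *
from scipy.spatial.transform import Rotation as R
s=r.get_state();d=(R.from_quat([-.093,.9957,0,0])*R.from_quat(s["orientation"]).inv()).as_rotvec()
print("dr units",d/1.5,"shift units",(np.array([.6215,-.2095,.0315])-s["tool_pos"])/.2)
E
```

```text
clock: 20.23
tool_pos: [0.4746, -0.0368, 0.1889]
orientation: [-0.094, 0.996, -0.001, -0.007]
contact_force: [1.4, -0.4, 0.3]
width: 0.274
grasp_force: 0.0
clock: 20.9
tool_pos: [0.6177, -0.2076, 0.1882]
orientation: [-0.092, 0.996, -0.002, -0.006]
contact_force: [-0.8, -0.1, -0.6]
width: 0.999
grasp_force: 0.0
dr units [ 0.00289661 -0.0074556   0.00141149] shift units [ 0.0190272  -0.00956933 -0.78346938]
```

```bash
python3 -m crank '[{"linear":[0.015,-0.01,-0.1],"dr":[0.002,-0.007,0.001],"gripper":0},{"linear":[0,0,-0.15],"dr":[0,0,0],"gripper":0},{"linear":[0,0,-0.15],"dr":[0,0,0],"gripper":0},{"linear":[0,0,-0.1],"dr":[0,0,0],"gripper":0},{"linear":[0,0,0],"dr":[0,0,0],"gripper":0},{"linear":[0,0,0],"dr":[0,0,0],"gripper":0},{"linear":[0,0,0],"dr":[0,0,0],"gripper":0},{"linear":[0,0,0],"dr":[0,0,0],"gripper":0}]'
```

```text
clock: 21.57
tool_pos: [0.6212, -0.206, 0.0937]
orientation: [-0.095, 0.996, -0.0, 0.002]
contact_force: [0.0, 0.3, 0.2]
width: 0.997
grasp_force: 0.0
```

```bash
python3 -m crank '[{"linear":[0,-0.017,-0.06],"dr":[0,0,0],"gripper":0},{"linear":[0,0,-0.06],"dr":[0,0,0],"gripper":0},{"linear":[0,0,-0.06],"dr":[0,0,0],"gripper":0},{"linear":[0,0,-0.06],"dr":[0,0,0],"gripper":0},{"linear":[0,0,-0.06],"dr":[0,0,0],"gripper":0},{"linear":[0,0,0],"dr":[0,0,0],"gripper":0},{"linear":[0,0,0],"dr":[0,0,0],"gripper":0},{"linear":[0,0,0],"dr":[0,0,0],"gripper":0}]'
python3 -m crank '[{"linear":[0,0,0],"dr":[0,0,0],"gripper":1},{"linear":[0,0,0],"dr":[0,0,0],"gripper":1},{"linear":[0,0,0],"dr":[0,0,0],"gripper":1},{"linear":[0,0,0],"dr":[0,0,0],"gripper":1},{"linear":[0,0,0],"dr":[0,0,0],"gripper":1},{"linear":[0,0,0],"dr":[0,0,0],"gripper":1},{"linear":[0,0,0],"dr":[0,0,0],"gripper":1},{"linear":[0,0,0],"dr":[0,0,0],"gripper":1}]' 50
```

```text
clock: 22.23
tool_pos: [0.62, -0.209, 0.0313]
orientation: [-0.095, 0.996, 0.001, 0.001]
contact_force: [0.4, -0.6, 0.5]
width: 0.999
grasp_force: 0.0
clock: 22.9
tool_pos: [0.6206, -0.2107, 0.0325]
orientation: [-0.095, 0.996, -0.001, 0.001]
contact_force: [-0.9, -4.9, 2.2]
width: 0.312
grasp_force: 49.5
```

Gripped. Pulling out.

```bash
python3 -m crank '[{"linear":[-0.064,-0.0137,0],"dr":[0,0,0],"gripper":1},{"linear":[-0.064,-0.0117,0],"dr":[0,0,0],"gripper":1},{"linear":[-0.064,-0.0117,0],"dr":[0,0,0],"gripper":1},{"linear":[-0.064,-0.0117,0],"dr":[0,0,0],"gripper":1},{"linear":[-0.064,-0.0117,0],"dr":[0,0,0],"gripper":1},{"linear":[-0.064,-0.0117,0],"dr":[0,0,0],"gripper":1},{"linear":[-0.064,-0.0117,0],"dr":[0,0,0],"gripper":1},{"linear":[-0.064,-0.0117,0],"dr":[0,0,0],"gripper":1}]'
python3 -m crank '[{"linear":[-0.03,-0.006,0],"dr":[0,0,0],"gripper":1},{"linear":[-0.02,-0.004,0],"dr":[0,0,0],"gripper":1},{"linear":[-0.02,-0.004,0],"dr":[0,0,0],"gripper":1},{"linear":[0,0,0],"dr":[0,0,0],"gripper":1},{"linear":[0,0,0],"dr":[0,0,0],"gripper":1},{"linear":[0,0,0],"dr":[0,0,0],"gripper":1},{"linear":[0,0,0],"dr":[0,0,0],"gripper":1},{"linear":[0,0,0],"dr":[0,0,0],"gripper":1}]'
```

```text
clock: 23.57
tool_pos: [0.52, -0.2303, 0.0326]
orientation: [-0.094, 0.996, -0.002, 0.004]
contact_force: [5.2, -6.7, -3.7]
width: 0.314
grasp_force: 52.2
clock: 24.23
tool_pos: [0.5128, -0.2318, 0.0328]
orientation: [-0.093, 0.996, -0.002, 0.011]
contact_force: [22.1, -1.1, -14.5]
width: 0.309
grasp_force: 51.2
```

The travel was 109.6 mm and it ended against the front stop at 22 N. Releasing and rising.

```bash
python3 -m crank '[{"linear":[0,0,0],"dr":[0,0,0],"gripper":0},{"linear":[0,0,0],"dr":[0,0,0],"gripper":0},{"linear":[0,0,0],"dr":[0,0,0],"gripper":0},{"linear":[0,0,0],"dr":[0,0,0],"gripper":0},{"linear":[0,0,0],"dr":[0,0,0],"gripper":0},{"linear":[0,0,0],"dr":[0,0,0],"gripper":0},{"linear":[0,0,0],"dr":[0,0,0],"gripper":0},{"linear":[0,0,0],"dr":[0,0,0],"gripper":0}]'
python3 -m crank '[{"linear":[0,0,0.1],"dr":[0,0,0],"gripper":0},{"linear":[0,0,0.15],"dr":[0,0,0],"gripper":0},{"linear":[0,0,0.15],"dr":[0,0,0],"gripper":0},{"linear":[0,0,0.15],"dr":[0,0,0],"gripper":0},{"linear":[0,0,0.15],"dr":[0,0,0],"gripper":0},{"linear":[-0.05,0.17,0.1],"dr":[0,0,0],"gripper":0},{"linear":[-0.05,0.17,0],"dr":[0,0,0],"gripper":0},{"linear":[-0.05,0.17,0],"dr":[0,0,0],"gripper":0}]'
python3 -m crank '[{"linear":[-0.05,0.17,0],"dr":[0,0,0],"gripper":0},{"linear":[-0.05,0.17,0],"dr":[0,0,0],"gripper":0},{"linear":[0,0.1,0],"dr":[0,0,0],"gripper":0},{"linear":[0,0,0],"dr":[0,0,0],"gripper":0},{"linear":[0,0,0],"dr":[0,0,0],"gripper":0},{"linear":[0,0,0],"dr":[0,0,0],"gripper":0},{"linear":[0,0,0],"dr":[0,0,0],"gripper":0},{"linear":[0,0,0],"dr":[0,0,0],"gripper":0}]'
python3 - <<'E'
from h import *
import pickle
f=r.grab_frame("top");f0=pickle.load(open("top.pkl","rb"))
u0,u1,v0,v1=310,350,185,225
m=(f["pixels"][v0:v1,u0:u1].max(2)<60).astype(np.uint8);n,l,s,c=cv2.connectedComponentsWithStats(m)
for i in range(1,n):
    if s[i,4]>20:
        p=ray(f,*(c[i]+[u0,v0]),.084);print(s[i],p.round(4),"drawn",np.linalg.norm(p[:2]-[.6209,-.2056]).round(4))
print(np.hypot(.6209-.5128,0))
for c in(177,180,183,186):print(c,f["pixels"][194:206,c].max(1))
d=cv2.absdiff(f["pixels"],f0["pixels"]).max(2)
print("changed px die/bottle/tin",[(d[a:b,e:g]>40).sum() for a,b,e,g in((185,212,245,270),(188,212,90,125),(188,218,395,428))])
E
```

```text
clock: 24.9
tool_pos: [0.5034, -0.2309, 0.0316]
orientation: [-0.094, 0.996, 0.001, 0.001]
contact_force: [-0.1, -0.8, 0.2]
width: 1.0
grasp_force: 0.0
clock: 25.57
tool_pos: [0.4746, -0.1289, 0.1942]
orientation: [-0.094, 0.996, -0.0, 0.003]
contact_force: [1.2, 0.4, 0.1]
width: 1.005
grasp_force: 0.0
clock: 26.23
tool_pos: [0.4538, -0.042, 0.1916]
orientation: [-0.094, 0.996, 0.001, 0.001]
contact_force: [0.2, -0.5, -0.2]
width: 1.001
grasp_force: 0.0
[17 24 10  8 62] [ 0.5146 -0.2265  0.084 ] drawn 0.1083
0.10809999999999997
177 [ 10 109 127  61 149 175 123  62  76 131  87  86]
180 [ 18 119 110  29 151 165  91   8  68 118  69  74]
183 [ 53 134  91  47 164 164  70   0 103 112  63  50]
186 [ 94 132  63  72 171 152  70   0 129 100  58  49]
changed px die/bottle/tin [np.int64(0), np.int64(0), np.int64(0)]
```

The tray was drawn 108 mm to its front stop, the pedal is up, the bystanders are unchanged, and the arm is clear.

```bash
python3 -c "
from workcell import r;print(r.finish_job())"
```

```text
the job is handed in; nothing more can be done
None
```

I pushed the tray fully in, held the pedal on its stop for about 2 s (not the 1 s asked) and let it up, drew the tray out to its front stop, released it and handed in; the spare die, bottle and tin did not move, and no verdict was returned.

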